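# Load and aim a stockroom booking-in stand

## Robot

A 6-joint arm with a two-finger parallel gripper is mounted at the origin on the work surface. World frame = base frame: x ahead of the robot, y to its left, z up, the work surface at z = 0. Lengths are in m, angles in rad, forces in N, time in s.
With the tool pointing down it reaches from about 0.225 to 0.875 m from the base axis. Payload 3.4 kg.
Tool frame: the origin (TCP) lies on the centre line of the jaws, within the pads' length; the fingertips stand 11 mm ahead of it and the grasp point (between the pads) lies 8 mm behind it; z points along the fingers, y is the line along which they close (so a half turn about z gives the same grasp; the last joint's range is limited). The gripper opens to 85 mm and grips with 20 to 120 N. Pads are 22 mm wide; open, the fingers measure 114 mm over their backs; the gripper's body (76 mm by 85 mm) begins 54 mm behind the grasp point. The pads swing forward as they close: fully open they stand 13 mm farther back than shut.
Start: joints at [1.142, 0.276, 1.505, -0, 1.361, -0.121], TCP at [0.174, 0.548, 0.242] pointing down, gripper open.
Joint ranges: [-2.89, 2.89], [-0.75, 2.08], [0.22, 2.7], [-1.18, 4.32], [0.11, 2.71], [-2.7, 2.7]. Speed limits (rad/s): [2.57, 2.57, 3.14, 3.14, 3.14, 3.14].

## Interface

Orientations are given as a unit quaternion [w, x, y, z].
In Python, from rig import manip, eyes, job gives the robot as it stands.
- The arm moves only by the tool drive_tool, never from a script. Its argument "rows" is a list of rows, each a list of 3 entries, a list of its own where there are three numbers: the turn, a rotation vector about the world's x, y, z in rad, then the shift along the world's x, y, z in cm, then the finger opening in cm, from 0 to 8.54. A call has 1 to 8 rows; each row shifts and turns the commanded pose from where the row before left it; what a row does not reach is not made up. A row lasts 1/8 s, in which the tool goes at most 62.5 mm and 10.7 degrees, less where a joint would pass 70% of its speed; a pose out of reach is approached as far as the arm can. A call is refused whole if a number of a shift passes 6.25 or a number of a turn 0.188, either way. A call with a gripper value outside its range is refused whole. The fingers move at their own pace and stop on an object; "force" is the grip in N (left out, the last holds). Time passes only in rows, so rows that do not move let the fingers close. It gives the time, the measured TCP pose, the force, the opening and the grip force at its end, in the units of the state.
- manip.get_state(): the state, without advancing time (a new reading comes with each control period).
- eyes.get_image(name): name is "side" or "top"; returns the picture (384x512x3 uint8, red, green, blue); there is no depth.
- eyes.get_calibration(name): a dict with "camera_matrix" (3x3 intrinsics, pixels), "view" (4x4, takes a point from world to camera coordinates). Camera axes: x right, y up, looking along -z (the intrinsics and any distortion apply to the point x, -y, -z); pixel columns grow to the right and rows downward; lengths in m; the calibration is good to about 2 mm. A picture is of the moment at which its call begins. get_calibration takes no time and is no camera call.
- job.sign_off(): hands the job in; it is judged then, once.
The state is a dict: "clock": time; "qpos": joint angles; "qd": joint speeds; "effort": joint torques, N m; "position": TCP position; "ee_rot": TCP orientation; "contact_force": force on the tool from outside, world axes, zero at the start; "moment": the same for the moment, N m; "width": finger opening in m; "gripper_force": force on a finger pad.
Only numpy, scipy, OpenCV 4.12 (cv2) and the standard library are available. Lean on these libraries where they do the work, as an engineer would, in place of code of your own. Each camera call takes 0.05 s, during which the arm holds its last target. There are 200 camera calls.

## Task

Swing the barcode camera up to upright, out of the way, then load its tray: stand all the small cartons, labels up, side by side in one neat row with their short ends close against the tray's back lip and hardly any gap between them, and next to the row stack all the flat drive cases squarely into one pile on the tray. Then set the camera's arm at 45 degrees so that it looks down on the goods, let go and see that it holds there with row and pile still neat. Leave the other things on the bench where they are.

Things in the scene. Friction and masses are not known exactly. Their poses are not given: they have to be found in the camera images.
- stand: fixed stand: aluminium tray board, 200 (x) x 320 (y) mm, rimless but for a straight dark lip along its far (+x) edge, 8 mm above the board. Origin: under the board's middle at bench height; board surface at z = 12 mm, x -100 to 100, y -160 to 160; lip's face to the robot at x = 90 mm. +x points from the robot's side to the column (36 x 58, 145 mm high) centred at x = 210, y = 0
- camera (a joint): angle of the barcode camera's arm, rad: 0 = level, reaching over the tray to the robot; grows as it swings up; 1.57 = upright; stop at 1.8. Stiff friction hinge (0.75 N m, up to 7 N at the bar): stays where left. White dial disc on its +y side has black marks at level, 45 degrees and upright. Black camera head (112 wide, 28 mm thick) lies 60 to 110 mm from the hinge
- camera_bar (a point): middle of the round steel grip bar at the free end of the camera's arm: 12 mm thick, 110 mm long, parallel to the stand's y, 170 mm from the hinge; carried by two thin rods at its ends (90 mm clear between them), with 54 mm of free space between bar and camera head
- camera_hinge (a point): the camera's hinge axis (parallel to the stand's y) at its middle: 210 mm in x from the stand's origin, 130 mm above the bench
- carton0: small cardboard carton, 60 (x) x 44 (y) x 50 mm high, with a white barcode label on its top; about 140 g; origin at the centre of its underside. Two or three are present (None if absent)
- carton1: small cardboard carton, 60 (x) x 44 (y) x 50 mm high, with a white barcode label on its top; about 140 g; origin at the centre of its underside. Two or three are present (None if absent)
- carton2: small cardboard carton, 60 (x) x 44 (y) x 50 mm high, with a white barcode label on its top; about 140 g; origin at the centre of its underside. Two or three are present (None if absent)
- drive0: flat grey portable drive case, 105 (x) x 60 (y) x 18 mm high, silver panel on its top; about 180 g; origin at the centre of its underside. Two or three are present (None if absent)
- drive1: flat grey portable drive case, 105 (x) x 60 (y) x 18 mm high, silver panel on its top; about 180 g; origin at the centre of its underside. Two or three are present (None if absent)
- drive2: flat grey portable drive case, 105 (x) x 60 (y) x 18 mm high, silver panel on its top; about 180 g; origin at the centre of its underside. Two or three are present (None if absent)
- tape: bystander: empty tape core ring, 90 mm across, 24 mm high; origin under its centre
- mug: bystander: white mug, 76 mm across, 88 mm high; origin under its centre
- screwbin: bystander: small blue bin, 70 x 50 x 35 mm high; origin under its centre
- screwdriver: bystander: screwdriver lying along its x; origin at about the middle of its length
- stapler: bystander: black stapler, 120 x 32 mm, 48 mm high; origin under its middle
- aircan: bystander: can, 56 mm across, 150 mm high; origin under its centre
Not all that is in view belongs to the job. Leave any green look-alike of the drive0 alone. What is shaped like the carton1 but red is not meant.

How it is judged:
By the outcome, as a careful person would: the job done as asked, in the order asked, and still so for the second after the job is handed in, with the robot touching nothing.
Of carton0, carton1, carton2 only 2 to 3 are there at a start; the rules pass over those that are not, and their reading is None.
Of drive0, drive1, drive2 only 2 to 3 are there at a start; the rules pass over those that are not, and their reading is None.
At some moment in a run one of carton0, carton1, carton2 may be knocked a few centimetres aside while the robot is not near it.
Once in a run the grip may slacken for a moment while it holds something.
It also fails if it takes over 210 s, if anything falls off the work surface, if the arm or the gripper's body presses on something with over 40 N, if the wrist force passes 120 N, or if a joint passes its speed limit or range.

## Working session

There is one attempt and no reset: what is moved stays moved. The work goes in short steps, Python scripts to look and compute and a tool call to move; the robot and the scene stay as the last step left them, time stands still between calls to the robot, and variables do not carry over. Pictures are saved under pics/ and viewed, at most 14 in all, crops included, and the job is handed in when it is done.

Besides the shell and the picture viewer there is one more tool, called after "Request:" in YAML: its name, and indented under it one key for each argument. drive_tool: Moves the arm, as the interface text tells. Its arguments: {"type":"object","properties":{"rows":{"type":"array"},"force":{"type":"number"}},"required":["rows"]}

```bash
mkdir -p pics; cat > h.py <<'E'
import numpy as np, cv2
from rig import manip, eyes, job
def shot(n,f,crop=None,s=1):
    im=eyes.get_image(n)
    cv2.imwrite('pics/raw_'+f,im[:,:,::-1])
    if crop: im=im[crop[1]:crop[3],crop[0]:crop[2]]
    if s!=1: im=cv2.resize(im,None,fx=s,fy=s,interpolation=cv2.INTER_CUBIC)
    cv2.imwrite('pics/'+f,im[:,:,::-1])
def cal(n):
    c=eyes.get_calibration(n); return np.array(c['camera_matrix']),np.array(c['view']),c
def ray(n,uv):
    K,V,_=cal(n); p=np.linalg.inv(K)@[uv[0],uv[1],1]; d=V[:3,:3].T@(p*[1,-1,-1]); o=-V[:3,:3].T@V[:3,3]; return o,d
def atz(n,uv,z):
    o,d=ray(n,uv); return o+d*(z-o[2])/d[2]
def proj(n,P):
    K,V,_=cal(n); p=(V[:3,:3]@np.array(P)+V[:3,3])*[1,-1,-1]; q=K@p; return q[:2]/q[2]
E
python3 - <<'E'
from h import *
shot('top','t0.png',s=1.5);shot('side','s0.png',s=1.5)
for n in('top','side'):
    print(cal(n)[2]); print(ray(n,(256,192)))
s=manip.get_state();print(s['position'],s['ee_rot'],s['clock'])
E
```

```text
{'camera_matrix': array([[379.06999931,   0.        , 260.10868089],
       [  0.        , 379.06999931, 196.14424622],
       [  0.        ,   0.        ,   1.        ]]), 'view': array([[-0.00183066, -0.99998292,  0.0055498 , -0.02332137],
       [ 0.99821598, -0.00149617,  0.05968767, -0.55960936],
       [-0.05967835,  0.00564917,  0.99820167, -1.34573761],
       [ 0.        ,  0.        ,  0.        ,  1.        ]])}
(array([ 0.47825691, -0.01655595,  1.37684874]), array([ 0.07061136,  0.00517314, -0.99760928]))
{'camera_matrix': array([[375.21602136,   0.        , 256.80444149],
       [  0.        , 375.21602136, 190.10510739],
       [  0.        ,   0.        ,   1.        ]]), 'view': array([[ 0.97395555, -0.22616803,  0.01608136, -0.54694656],
       [ 0.15356319,  0.71014992,  0.68709929, -0.13206921],
       [-0.16682007, -0.66673466,  0.72638554, -1.16451542],
       [ 0.        ,  0.        ,  0.        ,  1.        ]])}
(array([ 0.35871807, -0.80633568,  0.94542746]), array([ 0.16395645,  0.6636332 , -0.72988996]))
[0.17401507 0.5475636  0.24153567] [-2.14327235e-04  1.53275962e-01  9.88183090e-01 -7.83222020e-04] 0.1
```

View pics/t0.png

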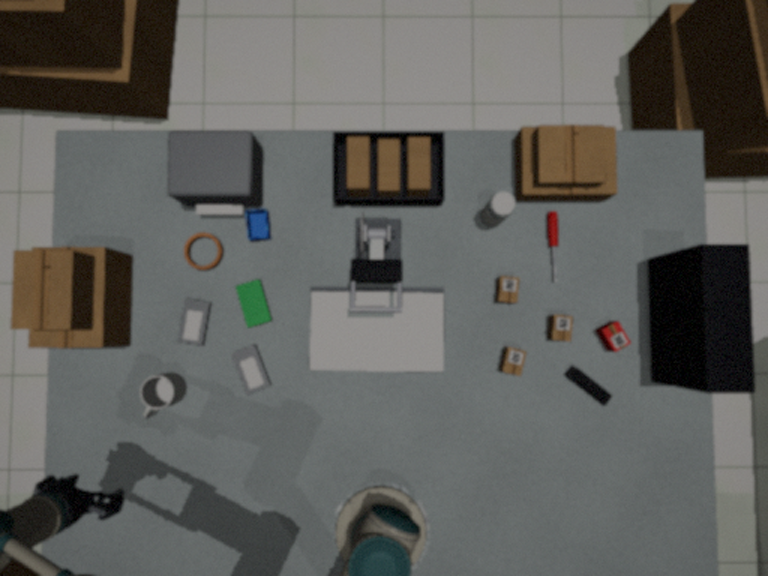

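View pics/s0.png

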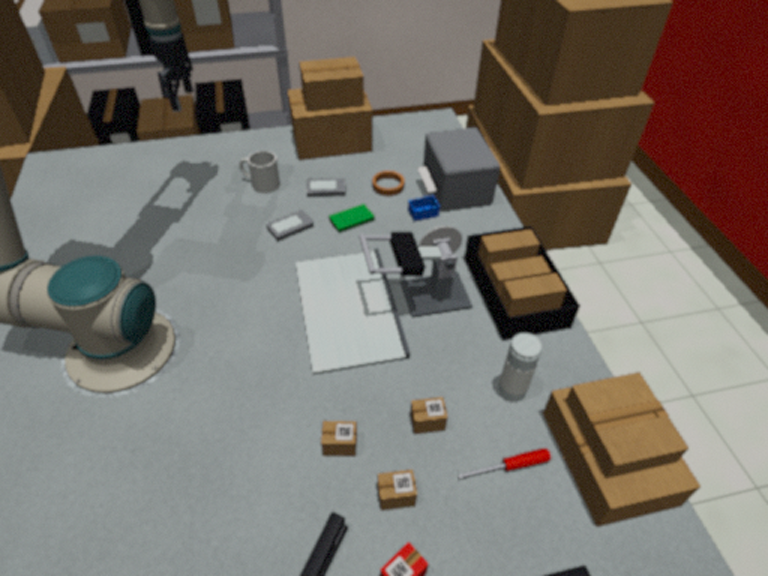

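```bash
cat > seg.py <<'E'
from h import *
def rects(im,mask,z,amin=60,box=None):
    out=[]
    cs,_=cv2.findContours(mask.astype(np.uint8),cv2.RETR_EXTERNAL,cv2.CHAIN_APPROX_NONE)
    for c in cs:
        if cv2.contourArea(c)<amin: continue
        r=cv2.minAreaRect(c); b=cv2.boxPoints(r)
        P=np.array([atz('top',p,z)[:2] for p in b]); ctr=P.mean(0)
        e=[P[1]-P[0],P[2]-P[1]]; L=[np.linalg.norm(x) for x in e]; l=e[int(np.argmax(L))]
        out.append((r[0],ctr,sorted(L),np.degrees(np.arctan2(l[1],l[0]))%180))
    return out
E
python3 - <<'E'
from seg import *
im=cv2.imread('pics/raw_t0.png'); 
a=im[175:275,100:210];b=im[175:275,320:430]
cv2.imwrite('pics/c0.png',cv2.resize(np.hstack([a,b]),None,fx=3.6,fy=3.6,interpolation=cv2.INTER_CUBIC))
hsv=cv2.cvtColor(im,cv2.COLOR_BGR2HSV); H,S,V=cv2.split(hsv)
m=np.zeros(H.shape,bool); m[175:275,195:440]=1
print('cartons')
for r in rects(im,m&(H>5)&(H<25)&(S>80),.05,20): print(r)
print('tray')
for r in rects(im,m&(V>165)&(S<60),.012,300): print(r)
for p in [(190,215),(205,220),(240,235),(130,215),(136,202),(165,245)]: print(p,hsv[p[1],p[0]])
E
```

```text
cartons
((340.5, 240.5), array([ 0.40228962, -0.30405624]), [np.float64(0.045436337691024835), np.float64(0.05897135797341424)], np.float64(179.110230657664))
((373.0, 218.0), array([ 0.48038826, -0.41908798]), [np.float64(0.04914807391211871), np.float64(0.05592802712160389)], np.float64(178.81168397804916))
((337.5, 192.5), array([ 0.57004002, -0.29593882]), [np.float64(0.04577780356122872), np.float64(0.059853413417556386)], np.float64(179.25489312871957))
tray
(190, 215) [ 80  13 115]
(205, 220) [ 83   9 111]
(240, 235) [  8   7 145]
(130, 215) [ 15   7 144]
(136, 202) [90  8 95]
(165, 245) [ 15   7 144]
```

View pics/c0.png

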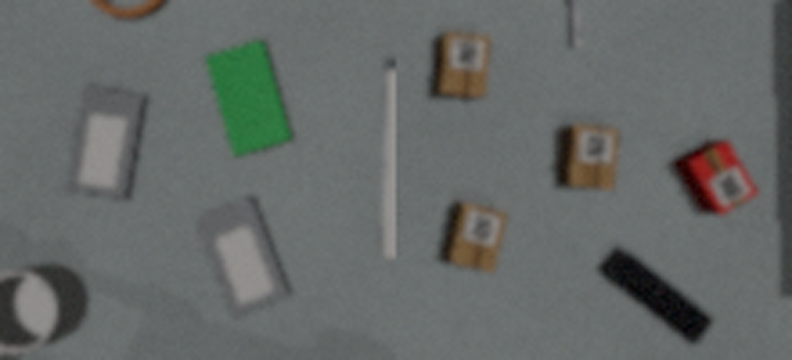

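```bash
cat > fit.py <<'E'
from h import *
from scipy.optimize import minimize
from scipy.ndimage import map_coordinates
def grad(im,s=1.0):
    g=cv2.GaussianBlur(im.astype(np.float32),(0,0),s)
    return np.sqrt(sum(cv2.Sobel(g,cv2.CV_32F,*d,ksize=3)**2 for d in((1,0),(0,1))).sum(2))
def boxpts(p,d,z0):
    c,s=np.cos(p[2]),np.sin(p[2])
    return np.array([[p[0]+c*i*d[0]/2-s*j*d[1]/2,p[1]+s*i*d[0]/2+c*j*d[1]/2,z] for z in(z0,z0+d[2]) for i,j in((-1,-1),(1,-1),(1,1),(-1,1))])
def score(p,G,d,z0):
    B=boxpts(p,d,z0); t=np.linspace(0,1,40)[:,None]; r=0
    for n,g in G.items():
        q=np.array([proj(n,b) for b in B],np.float32)
        h=cv2.convexHull(q)[:,0]
        def edge(loop): 
            L=np.vstack([a*(1-t)+b*t for a,b in zip(loop,np.roll(loop,-1,0))]); return map_coordinates(g,[L[:,1],L[:,0]],order=1,mode='nearest').mean()
        r+=edge(q[4:])+0.7*edge(h)
    return -r
def fit(p0,d,z0,ims,dx=.02,da=.35):
    G={n:grad(i) for n,i in ims.items()}; rng=np.random.default_rng(0)
    C=[np.array(p0)+rng.uniform(-1,1,3)*[dx,dx,da] for _ in range(500)]
    C=sorted(C,key=lambda p:score(p,G,d,z0))[:4]
    R=[minimize(score,c,(G,d,z0),method='Nelder-Mead',options=dict(initial_simplex=[c,c+[.004,0,0],c+[0,.004,0],c+[0,0,.05]],xatol=1e-5)) for c in C]
    r=min(R,key=lambda r:r.fun); return r.x.round(4),round(r.fun,1)
CD=(.06,.044,.05); DD=(.105,.06,.018)
E
python3 - <<'E'
from fit import *
ims={n:cv2.imread(f'pics/raw_{f}') for n,f in(('top','t0.png'),('side','s0.png'))}
T={'top':ims['top']};S={'side':ims['side']}
for nm,p in(('c0',(.402,-.304,0)),('c1',(.480,-.419,0)),('c2',(.57,-.296,0))):
    print(nm,*[fit(p,CD,0,i) for i in(ims,T,S)])
K=lambda x,y:atz('top',(x/3.6+100,y/3.6+175),.018)
for nm,q,a in(('dA',(106,141),.12),('dB',(243,256),-.25)):
    k=K(*q); a0=a
    print(nm,k,*[fit((k[0],k[1],-a0 if 0 else s*a0),DD,0,i,.015,.15) for s in(1,-1) for i in(ims,T)])
k=atz('top',(377/1.5,330.5/1.5),.012)
st=[fit((k[0],k[1],0),(.2,.32,.012),0,i,.015,.05) for i in(ims,T,S)]; print('tray',k,st)
x,y,a=st[0][0]; out=[]
for n,i in ims.items():
    j=i.copy()
    for th in(0,.2,.4):
        u=.21-.17*np.cos(th); P=[x+u*np.cos(a),y+u*np.sin(a),.13+.17*np.sin(th)]; print(n,th,proj(n,P))
    c=proj(n,P).astype(int); o=cv2.resize(j[c[1]-45:c[1]+55,c[0]-50:c[0]+60],None,fx=3.6,fy=3.6,interpolation=cv2.INTER_CUBIC); print('org',c-[50,45]); out.append(o)
cv2.imwrite('pics/c1.png',np.hstack(out))
E
```

```text
Traceback (most recent call last):
  File "fit.py", line 22, in fit
    C=sorted(C,key=lambda p:score(p,G,d,z0))[:4]
      ~~~~~~^^^^^^^^^^^^^^^^^^^^^^^^^^^^^^^^
  File "fit.py", line 22, in <lambda>
    C=sorted(C,key=lambda p:score(p,G,d,z0))[:4]
                            ~~~~~^^^^^^^^^^
  File "fit.py", line 13, in score
    q=np.array([proj(n,b) for b in B],np.float32)
                ~~~~^^^^^
  File "h.py", line 16, in proj
    K,V,_=cal(n); p=(V[:3,:3]@np.array(P)+V[:3,3])*[1,-1,-1]; q=K@p; return q[:2]/q[2]
          ~~~^^^
  File "h.py", line 10, in cal
    c=eyes.get_calibration(n); return np.array(c['camera_matrix']),np.array(c['view']),c
ValueError: time passes only in moves, steps and waits
```

```bash
sed -i 's/^def cal/import functools\n@functools.lru_cache(None)\ndef cal/' h.py
cat > m0.py <<'E'
from fit import *
ims={n:cv2.imread(f'pics/raw_{f}') for n,f in(('top','t0.png'),('side','s0.png'))}
T={'top':ims['top']};S={'side':ims['side']}
for nm,p in(('c0',(.402,-.304,0)),('c1',(.480,-.419,0)),('c2',(.57,-.296,0))):
    print(nm,*[fit(p,CD,0,i) for i in(ims,T,S)])
K=lambda x,y:atz('top',(x/3.6+100,y/3.6+175),.018)
for nm,q,a in(('dA',(106,141),-.12),('dB',(243,256),.25)):
    k=K(*q)
    print(nm,k,*[fit((k[0],k[1],a),DD,0,i,.015,.2) for i in(ims,T,S)])
k=atz('top',(377/1.5,330.5/1.5),.012)
st=[fit((k[0],k[1],0),(.2,.32,.012),0,i,.015,.05) for i in(ims,T,S)]; print('tray',k,st)
x,y,a=st[0][0]; out=[]
for n,i in ims.items():
    for th in(0,.2,.4):
        u=.21-.17*np.cos(th); P=[x+u*np.cos(a),y+u*np.sin(a),.13+.17*np.sin(th)]; print(n,th,proj(n,P))
    c=proj(n,P).astype(int); o=cv2.resize(i[c[1]-45:c[1]+55,c[0]-50:c[0]+60],None,fx=3.6,fy=3.6,interpolation=cv2.INTER_CUBIC); print('org',c-[50,45]); out.append(o)
cv2.imwrite('pics/c1.png',np.hstack(out))
E
time python3 m0.py
```

```text
c0 (array([ 0.4033, -0.3105, -0.2076]), np.float64(-574.4)) (array([ 0.4023, -0.2993, -0.2034]), np.float64(-233.8)) (array([ 0.4038, -0.3104, -0.1509]), np.float64(-348.5))
c1 (array([ 0.4777, -0.4241, -0.0751]), np.float64(-588.8)) (array([ 0.4788, -0.4235, -0.0178]), np.float64(-258.7)) (array([ 0.4775, -0.4244, -0.093 ]), np.float64(-335.1))
c2 (array([ 0.5701, -0.3002, -0.0722]), np.float64(-550.3)) (array([ 0.5655, -0.2888, -0.0697]), np.float64(-239.5)) (array([ 0.5719, -0.3001, -0.0663]), np.float64(-344.6))
dA [0.49566728 0.44289075 0.018     ] (array([ 0.4999,  0.4309, -0.3124]), np.float64(-399.1)) (array([ 0.5015,  0.4364, -0.1673]), np.float64(-162.9)) (array([ 0.5054,  0.4443, -0.1585]), np.float64(-262.9))
dB [0.38187791 0.30561134 0.018     ] (array([0.3837, 0.2963, 0.4549]), np.float64(-382.9)) (array([0.3948, 0.3046, 0.4338]), np.float64(-134.7)) (array([0.3839, 0.293 , 0.3786]), np.float64(-293.3))
tray [0.47284037 0.00740811 0.012     ] [(array([ 0.4692,  0.0102, -0.0106]), np.float64(-501.2)), (array([ 0.4677,  0.01  , -0.0015]), np.float64(-214.8)), (array([ 0.4808,  0.0102, -0.0153]), np.float64(-301.2))]
top 0 [249.97790542 209.39788898]
top 0.2 [249.76585586 208.07678576]
top 0.4 [249.57362727 204.56280467]
org [199 159]
side 0 [240.28752935 176.4117688 ]
side 0.2 [241.20957303 168.30541153]
side 0.4 [244.37188391 159.88998734]
org [194 114]
real	0m20.544s
user	0m20.796s
sys	0m0.362s
```

View pics/c1.png

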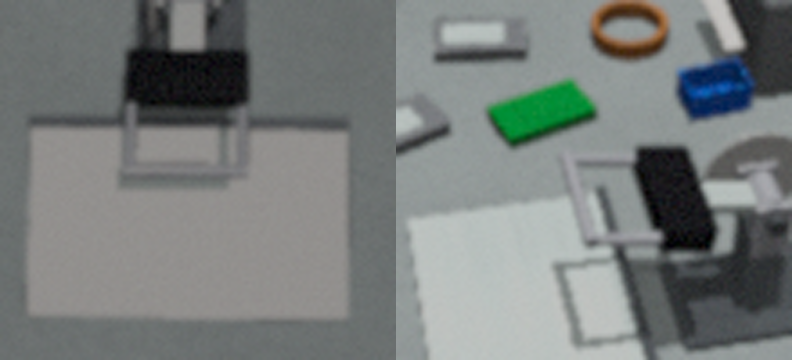

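```bash
cat > tri.py <<'E'
from h import *
def tri(a,b):
    A=[];B=[]
    for n,u in(('top',a),('side',b)):
        o,d=ray(n,u); d/=np.linalg.norm(d); M=np.eye(3)-np.outer(d,d); A.append(M);B.append(M@o)
    X=np.linalg.solve(sum(A),sum(B)); return X.round(4),[ (proj(n,X)-u).round(1) for n,u in(('top',a),('side',b))]
E
python3 - <<'E'
from tri import *
t=lambda u,v:(199+(u+.5)/3.6-.5,159+(v+.5)/3.6-.5); s=lambda u,v:(194+(u-396+.5)/3.6-.5,114+(v+.5)/3.6-.5)
print('bar',tri(t(184.5,175),s(579,198)))
print('barL',tri(t(121,179),s(565,155)),'barR',tri(t(249,173),s(593,241)))
for nm,c in(('FL',(26,318)),('FR',(349,319)),('BL',(30,126)),('BR',(349,128))): print(nm,atz('top',t(*c),.012))
for nm,c in(('FL',(296,257)),('FR',(314,372)),('BR',(405,358))): print('side',nm,atz('side',((c[0]+.5)/1.5-.5,(c[1]+.5)/1.5-.5),.012))
E
```

```text
bar (array([0.5188, 0.0088, 0.1618]), [array([ 0.2, -1.1]), array([-1.2,  0.1])])
barL (array([0.5167, 0.0651, 0.1617]), [array([ 0.3, -1.5]), array([-1.6,  0.1])]) barR (array([ 0.5195, -0.0484,  0.1665]), [array([ 0.1, -0.8]), array([-0.9,  0. ])])
FL [0.3780869  0.17001782 0.012     ]
FR [ 0.37637973 -0.15094591  0.012     ]
BL [0.56919223 0.16729599 0.012     ]
BR [ 0.56671496 -0.15235813  0.012     ]
side FL [0.38529594 0.18660536 0.012     ]
side FR [ 0.38058343 -0.15037115  0.012     ]
side BR [ 0.56596819 -0.15617623  0.012     ]
```

Request:
drive_tool:
  rows:
    - [[0,0,-0.09],[2.5,-3.8,0.5],4]
    - [[0,0,-0.09],[2.5,-3.8,0.5],4]
    - [[0,0,-0.09],[2.5,-3.8,0.5],4]
    - [[0,0,-0.09],[2.5,-3.8,0.5],4]
    - [[0,0,-0.09],[2.5,-3.8,0.5],4]
    - [[0,0,-0.09],[2.5,-3.8,0],4]
    - [[0,0,-0.09],[2.5,-3.8,0],4]
  force: 60

```text
clock: 0.98
position: [0.3497, 0.2806, 0.2671]
ee_rot: [-0.0, 0.453, 0.891, -0.0]
contact_force: [0.6, -0.2, -0.8]
width: 0.0398
gripper_force: 0.0
```

Request:
drive_tool:
  rows:
    - [[0,0,-0.09],[2.5,-3.9,0],4]
    - [[0,0,-0.09],[2.5,-3.9,0],4]
    - [[0,0,-0.09],[2.5,-3.9,0],4]
    - [[0,0,-0.09],[2.5,-3.9,0],4]
    - [[0,0,-0.09],[2.5,-3.9,0],4]
    - [[0,0,-0.09],[2.5,-3.9,0],4]
    - [[0,0,-0.09],[2,-3.9,0],4]
    - [[0,0,0],[0,0,0],4]

```text
clock: 1.98
position: [0.5203, 0.0065, 0.2665]
ee_rot: [0.0, 0.707, 0.707, -0.001]
contact_force: [-1.0, 0.5, 0.1]
width: 0.0401
gripper_force: 0.0
```

Request:
drive_tool:
  rows:
    - [[0,0,0],[0,0.1,-3.5],4]
    - [[0,0,0],[0,0.1,-3.5],4]
    - [[0,0,-0.01],[0,0,-3],4]
    - [[0,0,0],[0,0,-1.2],4]
    - [[0,0,0],[0,0,0],0]
    - [[0,0,0],[0,0,0],0]
    - [[0,0,0],[0,0,0],0]
    - [[0,0,0],[0,0,0],0]

```text
clock: 2.98
position: [0.521, 0.0113, 0.1564]
ee_rot: [0.001, 0.71, 0.705, 0.002]
contact_force: [5.1, 3.9, -1.5]
width: 0.01
gripper_force: 58.6
```

```bash
python3 - <<'E'
from h import *
s=manip.get_state(); print(s['position'],s['width'],s['gripper_force'],s['contact_force'])
shot('side','s1.png',(180,100,330,220),4)
E
```

```text
[0.5209623  0.01131493 0.15638676] 0.00997968107251968 58.60046446323395 [ 5.12236702  3.90906731 -1.5085329 ]
```

View pics/s1.png

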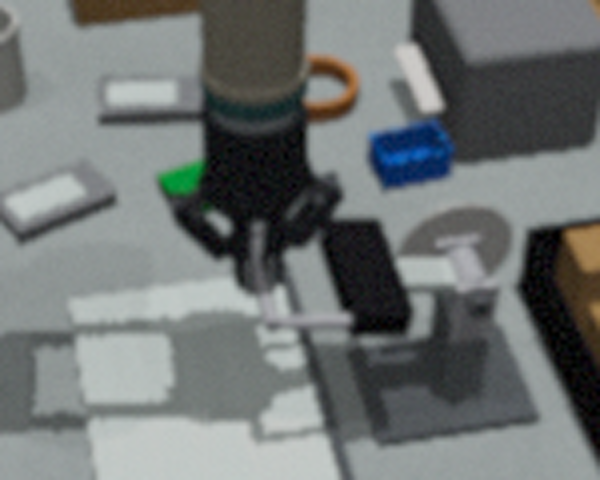

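Request:
drive_tool:
  rows:
    - [[0,0,0],[0.62,0,2.24],0]
    - [[0,0,0],[0.92,0,2.14],0]
    - [[0,0,0],[1.2,0,1.99],0]
    - [[0,0,0],[1.46,0,1.81],0]
    - [[0,0,0],[1.69,0,1.59],0]
    - [[0,0,0],[0,0,0],0]

```text
clock: 3.78
position: [0.5729, 0.0107, 0.2541]
ee_rot: [-0.004, 0.71, 0.705, -0.005]
contact_force: [-9.0, 0.9, 8.8]
width: 0.0097
gripper_force: 59.8
```

Request:
drive_tool:
  rows:
    - [[0,0,0],[1.9,0,1.35],0]
    - [[0,0,0],[2.07,0,1.08],0]
    - [[0,0,0],[2.19,0,0.78],0]
    - [[0,0,0],[2.28,0,0.48],0]
    - [[0,0,0],[2.32,0,0.16],0]
    - [[0,0,0],[0,0,0],0]

```text
clock: 4.53
position: [0.687, 0.0093, 0.298]
ee_rot: [0.004, 0.71, 0.704, 0.002]
contact_force: [-1.0, -1.4, 17.7]
width: 0.0093
gripper_force: 65.2
```

```bash
python3 - <<'E'
from h import *
s=manip.get_state(); print(s['position'],s['width'],s['gripper_force'],s['contact_force'],s['qpos'])
shot('side','s2.png',(180,60,330,180),4)
E
```

```text
[0.68704124 0.00930424 0.2979802 ] 0.009261454336443513 65.18439888954163 [-0.97010755 -1.36602029 17.65354624] [-0.08606414  0.42468295  1.14302022 -0.00303698  1.56552371 -0.07821728]
```

View pics/s2.png

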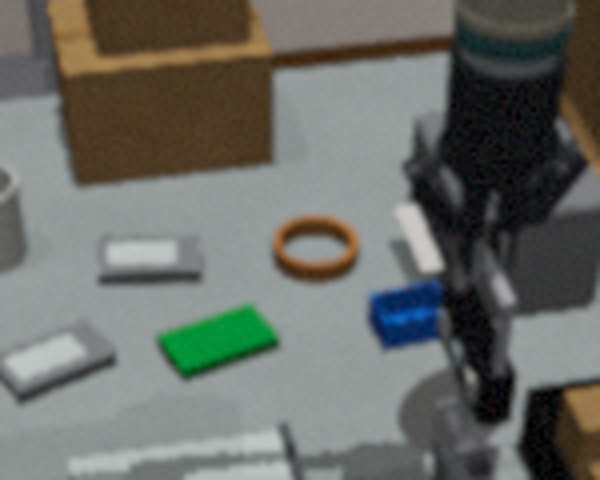

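Request:
drive_tool:
  rows:
    - [[0,0,0],[0,0,0],4]
    - [[0,0,0],[0,0,0],4]
    - [[0,0,0],[0,0,2.5],4]
    - [[0,0,0],[0,0,2.5],4]

```text
clock: 5.08
position: [0.6848, 0.011, 0.3408]
ee_rot: [-0.001, 0.71, 0.705, -0.001]
contact_force: [-0.1, -0.5, 0.3]
width: 0.0399
gripper_force: 0.0
```

Request:
drive_tool:
  rows:
    - [[0,0,-0.01],[-1.45,-3.86,-1],8.2]
    - [[0,0,-0.01],[-1.45,-3.86,-1],8.2]
    - [[0,0,-0.01],[-1.45,-3.86,-2],8.2]
    - [[0,0,-0.01],[-1.45,-3.86,-2],8.2]
    - [[0,0,-0.01],[-1.45,-3.86,-2],8.2]
    - [[0,0,-0.01],[-1.45,-3.86,-2],8.2]
    - [[0,0,0],[-1.45,-3.86,-2],8.2]
    - [[0,0,0],[-1.45,-3.86,-2],8.2]

```text
clock: 6.08
position: [0.5683, -0.2986, 0.2001]
ee_rot: [-0.001, 0.73, 0.683, -0.0]
contact_force: [-0.1, -0.6, 0.5]
width: 0.0822
gripper_force: 0.0
```

```bash
python3 - <<'E'
from fit import *
from scipy.spatial.transform import Rotation as R
s=manip.get_state(); q=s['ee_rot']; print(s['position'],R.from_quat(np.roll(q,-1)).as_matrix()[:,1].round(4),s['contact_force'])
shot('side','s3.png',(150,60,410,230),3)
E
```

```text
[ 0.56833294 -0.29856092  0.20012326] [ 0.9978 -0.0668 -0.0022] [-0.13627732 -0.55400653  0.50938604]
```

View pics/s3.png

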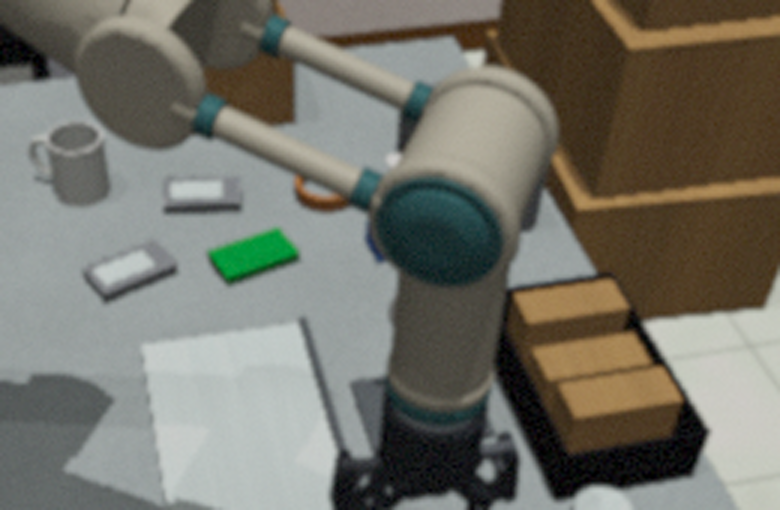

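Request:
drive_tool:
  rows:
    - [[0,0,0],[0.2,-0.1,-4.5],8.2]
    - [[0,0,0],[0,0,-4.5],8.2]
    - [[0,0,0],[0,0,-4],8.2]
    - [[0,0,0],[0,0,-3],8.2]
    - [[0,0,0],[0,0,-1.2],8.2]
    - [[0,0,0],[0,0,0],8.2]
    - [[0,0,0],[0,0,0],4]
    - [[0,0,0],[0,0,0],4]
  force: 40

```text
clock: 7.12
position: [0.5728, -0.2995, 0.0314]
ee_rot: [0.002, 0.73, 0.683, 0.0]
contact_force: [0.8, -0.3, 4.9]
width: 0.0593
gripper_force: 45.2
```

Request:
drive_tool:
  rows:
    - [[0,0,0],[0,0,0],4]
    - [[0,0,0],[0,0,1],4]
    - [[0,0,0],[0,0,3],4]
    - [[0,0,0],[0,0,3],4]
    - [[0,0,0],[0,0,2],4]
    - [[0,0,0],[0,0,0],4]

```text
clock: 7.88
position: [0.5726, -0.2993, 0.1214]
ee_rot: [0.002, 0.73, 0.683, 0.0]
contact_force: [0.7, -0.6, -1.3]
width: 0.0591
gripper_force: 44.4
```

```bash
cat > st.py <<'E'
from h import *
from scipy.spatial.transform import Rotation as R
s=manip.get_state(); q=s['ee_rot']; Y=R.from_quat(np.roll(q,-1)).as_matrix()
print(s['clock'],np.round(s['position'],4),'yaw',round(np.arctan2(Y[1,1],Y[0,1]),4),'tilt',Y[:2,2].round(4),'F',np.round(s['contact_force'],1),s['width'],s['gripper_force'])
E
python3 st.py; python3 - <<'E'
from fit import *
shot('top','t4.png',(280,150,440,270),4);shot('side','s4.png')
E
```

```text
7.875 [ 0.5726 -0.2993  0.1214] yaw -0.0669 tilt [ 0.0032 -0.002 ] F [ 0.7 -0.6 -1.3] 0.0591428260602139 44.423988461494446
```

View pics/t4.png

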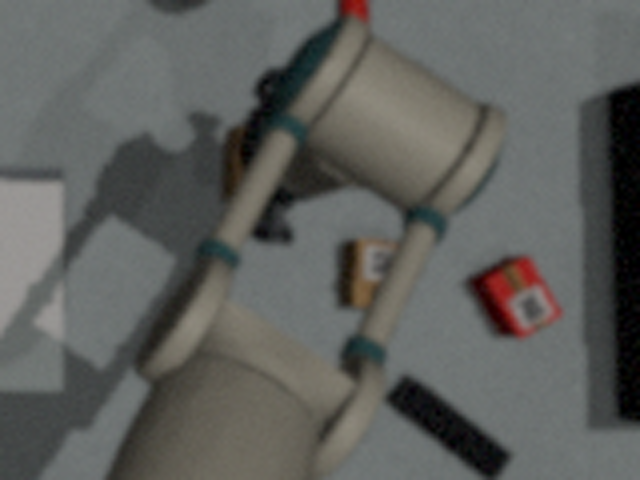

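Request:
drive_tool:
  rows:
    - [[0,0,0.01],[-0.67,4.8,0],4]
    - [[0,0,0.01],[-0.67,4.8,0],4]
    - [[0,0,0.01],[-0.67,4.8,0],4]
    - [[0,0,0.01],[-0.67,4.8,0],4]
    - [[0,0,0.01],[-0.67,4.8,0],4]
    - [[0,0,0.01],[-0.67,4.8,0],4]
    - [[0,0,0],[0,0,-2],4]
    - [[0,0,0],[0,0,-2],4]

```text
clock: 8.98
position: [0.5305, -0.0097, 0.0781]
ee_rot: [-0.001, 0.709, 0.705, -0.001]
contact_force: [0.1, -0.2, -1.6]
width: 0.0588
gripper_force: 49.7
```

Request:
drive_tool:
  rows:
    - [[0,0,0],[0,0,-2],4]
    - [[0,0,0],[0,0,-1],4]
    - [[0,0,0],[0,0,-0.4],4]
    - [[0,0,0],[0,0,-0.2],4]
    - [[0,0,0],[0,0,0],4]

```text
clock: 9.6
position: [0.5319, -0.0109, 0.0439]
ee_rot: [0.0, 0.71, 0.705, 0.0]
contact_force: [-0.1, -0.3, -1.5]
width: 0.0595
gripper_force: 49.5
```

```bash
python3 st.py
```

```text
9.6 [ 0.5319 -0.0109  0.0439] yaw -0.0071 tilt [ 0.001  -0.0002] F [-0.1 -0.3 -1.5] 0.05951479214859956 49.52587366104126
```

Request:
drive_tool:
  rows:
    - [[0,0,0],[0.2,0,-0.1],4]
    - [[0,0,0],[0.2,0,0],4]
    - [[0,0,0],[0,0,0],4]

```text
clock: 9.98
position: [0.5333, -0.0109, 0.0435]
ee_rot: [-0.001, 0.709, 0.705, -0.002]
contact_force: [-6.1, -0.6, 7.8]
width: 0.0595
gripper_force: 50.7
```

Request:
drive_tool:
  rows:
    - [[0,0,0],[0.2,0,0],4]
    - [[0,0,0],[0,0,0],4]

```text
clock: 10.22
position: [0.535, -0.0107, 0.0435]
ee_rot: [-0.002, 0.709, 0.705, -0.002]
contact_force: [-5.8, -0.2, 7.2]
width: 0.0594
gripper_force: 50.5
```

Request:
drive_tool:
  rows:
    - [[0,0,0],[0.2,0,0],4]
    - [[0,0,0],[0,0,0],4]

```text
clock: 10.48
position: [0.5375, -0.0107, 0.0435]
ee_rot: [-0.001, 0.709, 0.705, -0.001]
contact_force: [-6.2, 0.3, 8.2]
width: 0.0591
gripper_force: 50.4
```

Request:
drive_tool:
  rows:
    - [[0,0,0],[0.15,0,0],4]
    - [[0,0,0],[0,0,0],4]

```text
clock: 10.72
position: [0.5376, -0.0107, 0.0436]
ee_rot: [-0.002, 0.709, 0.705, -0.002]
contact_force: [-8.5, -0.2, 10.5]
width: 0.0597
gripper_force: 51.0
```

Request:
drive_tool:
  rows:
    - [[0,0,0],[0.15,0,0],4]
    - [[0,0,0],[0,0,0],4]

```text
clock: 10.98
position: [0.5382, -0.0107, 0.0436]
ee_rot: [-0.003, 0.709, 0.705, -0.003]
contact_force: [-10.3, -1.1, 12.9]
width: 0.0593
gripper_force: 51.2
```

Request:
drive_tool:
  rows:
    - [[0,0,0],[-0.1,0,0.1],7]
    - [[0,0,0],[0,0,0],7]
    - [[0,0,0],[0,0,1],7]
    - [[0,0,0],[0,0,4],8.2]
    - [[0,0,0],[0,0,5],8.2]
    - [[0,0,0],[-1,-3,4],8.2]
    - [[0,0,0],[0,0,0],8.2]

```text
clock: 11.85
position: [0.5339, -0.0426, 0.1878]
ee_rot: [0.004, 0.71, 0.704, 0.002]
contact_force: [0.7, -0.2, -0.2]
width: 0.082
gripper_force: 0.0
```

```bash
cat > look.py <<'E'
import sys
from fit import *
def look(tag,lst):
    shot('top',f't{tag}.png');shot('side',f's{tag}.png')
    ims={n:cv2.imread(f'pics/raw_{n[0]}{tag}.png') for n in('top','side')}
    for nm,p,d,z,dx,da in lst:
        print(nm,*[fit(p,d,z,i,dx,da) for i in(ims,{'side':ims['side']},{'top':ims['top']})])
E
python3 st.py; python3 - <<'E'
from look import *
look('5',[('c0',(.4035,-.31,-.2),CD,0,.03,.35),('c1',(.478,-.424,-.075),CD,0,.03,.35),('C',(.538,-.011,0),CD,.012,.008,.1)])
E
```

```text
11.85 [ 0.5339 -0.0426  0.1878] yaw -0.0086 tilt [ 0.0088 -0.0026] F [ 0.7 -0.2 -0.2] 0.08200032699836979 0.0
c0 (array([ 0.4034, -0.3105, -0.2087]), np.float64(-588.3)) (array([ 0.4051, -0.3108, -0.2248]), np.float64(-358.1)) (array([ 0.4024, -0.2994, -0.1991]), np.float64(-236.9))
c1 (array([ 0.4777, -0.4242, -0.0751]), np.float64(-602.0)) (array([ 0.4777, -0.4245, -0.0911]), np.float64(-346.0)) (array([ 0.4788, -0.4235, -0.0177]), np.float64(-261.0))
C (array([ 0.5382, -0.0097,  0.0804]), np.float64(-504.8)) (array([ 0.5399, -0.0097, -0.0228]), np.float64(-370.5)) (array([ 0.5306, -0.0125, -0.2013]), np.float64(-191.2))
```

Request:
drive_tool:
  rows:
    - [[0,0,-0.033],[-2.2,-4.45,0],8.2]
    - [[0,0,-0.033],[-2.2,-4.45,0],8.2]
    - [[0,0,-0.033],[-2.2,-4.45,0],8.2]
    - [[0,0,-0.033],[-2.2,-4.45,-1],8.2]
    - [[0,0,-0.033],[-2.2,-4.45,-2],8.2]
    - [[0,0,-0.035],[-2.2,-4.45,-3],8.2]
    - [[0,0,0],[0,0,0],8.2]

```text
clock: 12.82
position: [0.3968, -0.3082, 0.12]
ee_rot: [-0.004, 0.778, 0.629, -0.001]
contact_force: [0.9, -0.2, -0.1]
width: 0.0823
gripper_force: 0.0
```

```bash
python3 st.py
```

```text
12.825 [ 0.3968 -0.3082  0.12  ] yaw -0.2111 tilt [-0.0054  0.005 ] F [ 0.9 -0.2 -0.1] 0.08227717949285303 0.0
```

Request:
drive_tool:
  rows:
    - [[0,0,0],[0.65,-0.2,-2],8.2]
    - [[0,0,0],[0,0,-3.5],8.2]
    - [[0,0,0],[0,0,-2.4],8.2]
    - [[0,0,0],[0,0,-0.9],8.2]
    - [[0,0,0],[0,0,0],8.2]
    - [[0,0,0],[0,0,0],4]
    - [[0,0,0],[0,0,0],4]
    - [[0,0,0],[0,0,0],4]

```text
clock: 13.82
position: [0.4067, -0.3103, 0.0367]
ee_rot: [0.001, 0.776, 0.63, 0.0]
contact_force: [-0.5, 0.7, 7.0]
width: 0.0594
gripper_force: 44.6
```

```bash
python3 st.py
```

```text
13.825 [ 0.4067 -0.3103  0.0367] yaw -0.2072 tilt [ 0.0019 -0.0014] F [-0.5  0.7  7. ] 0.05944877654310169 44.62853014469147
```

Request:
drive_tool:
  rows:
    - [[0,0,0],[0,0,1],4]
    - [[0,0,0],[0,0,3],4]
    - [[0,0,0],[0,0,3],4]
    - [[0,0,0],[0,0,2],4]
    - [[0,0,0],[0,0,0],4]

```text
clock: 14.45
position: [0.4068, -0.3107, 0.1273]
ee_rot: [0.002, 0.776, 0.63, 0.0]
contact_force: [0.6, -0.2, -1.0]
width: 0.0593
gripper_force: 43.8
```

```bash
python3 st.py
```

```text
14.45 [ 0.4068 -0.3107  0.1273] yaw -0.2071 tilt [ 0.003 -0.003] F [ 0.6 -0.2 -1. ] 0.05933187518543351 43.826998472213745
```

Request:
drive_tool:
  rows:
    - [[0,0,0.033],[2.1,4.16,0],4]
    - [[0,0,0.033],[2.1,4.16,0],4]
    - [[0,0,0.033],[2.1,4.16,0],4]
    - [[0,0,0.033],[2.1,4.16,0],4]
    - [[0,0,0.033],[2.1,4.16,0],4]
    - [[0,0,0.034],[2.1,4.16,0],4]
    - [[0,0,0],[0,0,-1],4]
    - [[0,0,0],[0,0,0],4]

```text
clock: 15.45
position: [0.5303, -0.06, 0.1137]
ee_rot: [-0.002, 0.71, 0.705, -0.001]
contact_force: [-0.2, 0.0, -0.4]
width: 0.0588
gripper_force: 43.7
```

```bash
python3 st.py
```

```text
15.45 [ 0.5303 -0.06    0.1137] yaw -0.0073 tilt [-0.0043  0.0004] F [-0.2  0.  -0.4] 0.058845096744324386 43.71409714221954
```

Lower, press to the lip, slide sideways against the first carton.

Request:
drive_tool:
  rows:
    - [[0,0,0],[0,-0.1,-2.5],4]
    - [[0,0,0],[0,0,-2.5],4]
    - [[0,0,0],[0,0,-1],4]
    - [[0,0,0],[0,0,-0.5],4]
    - [[0,0,0],[0,0,0],4]

```text
clock: 16.08
position: [0.5322, -0.0616, 0.0508]
ee_rot: [0.0, 0.71, 0.704, 0.0]
contact_force: [0.6, -0.3, -0.8]
width: 0.059
gripper_force: 43.7
```

Request:
drive_tool:
  rows:
    - [[0,0,0],[0.25,0,0],4]
    - [[0,0,0],[0.25,0,0],4]
    - [[0,0,0],[0,0,0],4]

```text
clock: 16.45
position: [0.5373, -0.0612, 0.0508]
ee_rot: [0.0, 0.71, 0.704, 0.0]
contact_force: [-0.5, 0.1, -1.7]
width: 0.0594
gripper_force: 43.8
```

```bash
python3 st.py
```

```text
16.45 [ 0.5373 -0.0612  0.0508] yaw -0.0077 tilt [ 0.0006 -0.0002] F [-0.5  0.1 -1.7] 0.05939776889898034 43.82362604141235
```

Request:
drive_tool:
  rows:
    - [[0,0,0],[0.15,0,-0.1],4]
    - [[0,0,0],[0.15,0,0],4]
    - [[0,0,0],[0,0,0],4]

```text
clock: 16.82
position: [0.5376, -0.0609, 0.0491]
ee_rot: [-0.002, 0.71, 0.705, -0.002]
contact_force: [-6.2, -0.5, 1.7]
width: 0.0596
gripper_force: 44.2
```

Request:
drive_tool:
  rows:
    - [[0,0,0],[-0.1,0.2,0],4]
    - [[0,0,0],[0,0.2,0],4]
    - [[0,0,0],[0,0.2,0],4]
    - [[0,0,0],[0,0,0],4]

```text
clock: 17.32
position: [0.5376, -0.0553, 0.049]
ee_rot: [-0.001, 0.71, 0.704, -0.001]
contact_force: [-4.6, -1.9, -0.9]
width: 0.0594
gripper_force: 43.8
```

Request:
drive_tool:
  rows:
    - [[0,0,0],[0,0.2,0],4]
    - [[0,0,0],[0,0.2,0],4]
    - [[0,0,0],[0,0,0],4]

```text
clock: 17.7
position: [0.5376, -0.0517, 0.0491]
ee_rot: [-0.001, 0.71, 0.705, -0.001]
contact_force: [-5.3, -3.2, -0.9]
width: 0.0593
gripper_force: 43.9
```

```bash
python3 st.py
```

```text
17.7 [ 0.5376 -0.0517  0.0491] yaw -0.0071 tilt [-0.003  -0.0011] F [-5.3 -3.2 -0.9] 0.05932119889389809 43.892977237701416
```

Request:
drive_tool:
  rows:
    - [[0,0,0],[-0.1,0,-0.1],4]
    - [[0,0,0],[0,0,0],7]
    - [[0,0,0],[0,0,0],7]
    - [[0,0,0],[0,0,1],7]
    - [[0,0,0],[0,0,4],8.2]
    - [[0,0,0],[0,0,4.5],8.2]
    - [[0,0,0],[0,0,3.5],8.2]
    - [[0,0,0],[0,0,0],8.2]

```text
clock: 18.7
position: [0.5406, -0.0515, 0.1825]
ee_rot: [0.004, 0.71, 0.704, 0.002]
contact_force: [0.3, 0.7, -0.8]
width: 0.0819
gripper_force: 0.0
```

```bash
python3 st.py; python3 - <<'E'
from look import *
look('6',[('c1',(.478,-.424,-.075),CD,0,.04,.35),('B',(.538,-.052,0),CD,.012,.008,.1)])
E
```

```text
18.7 [ 0.5406 -0.0515  0.1825] yaw -0.0079 tilt [ 0.0087 -0.0017] F [ 0.3  0.7 -0.8] 0.08186295480562622 0.0
c1 (array([ 0.4777, -0.4241, -0.0751]), np.float64(-606.1)) (array([ 0.4751, -0.4414, -0.0699]), np.float64(-366.2)) (array([ 0.4788, -0.4235, -0.0185]), np.float64(-264.7))
B (array([ 0.5304, -0.0538, -0.0855]), np.float64(-532.1)) (array([ 0.5334, -0.0505, -0.11  ]), np.float64(-342.4)) (array([ 0.4986, -0.0527, -0.2962]), np.float64(-295.3))
```

Request:
drive_tool:
  rows:
    - [[0,0,-0.008],[-0.8,-4.66,0],8.2]
    - [[0,0,-0.008],[-0.8,-4.66,0],8.2]
    - [[0,0,-0.008],[-0.8,-4.66,0],8.2]
    - [[0,0,-0.008],[-0.8,-4.66,0],8.2]
    - [[0,0,-0.008],[-0.8,-4.66,-1],8.2]
    - [[0,0,-0.008],[-0.8,-4.66,-2],8.2]
    - [[0,0,-0.008],[-0.8,-4.66,-2],8.2]
    - [[0,0,-0.008],[-0.8,-4.66,-1],8.2]

```text
clock: 19.8
position: [0.4725, -0.4241, 0.1153]
ee_rot: [-0.003, 0.732, 0.681, 0.0]
contact_force: [-0.7, 0.3, 1.1]
width: 0.082
gripper_force: 0.0
```

Request:
drive_tool:
  rows:
    - [[0,0,0],[0,0,0],8.2]

```text
clock: 19.92
position: [0.4722, -0.4264, 0.1153]
ee_rot: [-0.002, 0.733, 0.68, -0.0]
contact_force: [-0.4, 0.3, -0.5]
width: 0.0822
gripper_force: 0.0
```

```bash
python3 st.py
```

```text
19.925 [ 0.4722 -0.4264  0.1153] yaw -0.0758 tilt [-0.0031  0.0023] F [-0.4  0.3 -0.5] 0.0822335758524917 0.0
```

Request:
drive_tool:
  rows:
    - [[0,0,0],[0.5,0.2,-2],8.2]
    - [[0,0,0],[0,0,-3.5],8.2]
    - [[0,0,0],[0,0,-2.2],8.2]
    - [[0,0,0],[0,0,-0.8],8.2]
    - [[0,0,0],[0,0,0],8.2]
    - [[0,0,0],[0,0,0],4]
    - [[0,0,0],[0,0,0],4]
    - [[0,0,0],[0,0,0],4]

```text
clock: 20.92
position: [0.4798, -0.4227, 0.035]
ee_rot: [0.001, 0.732, 0.681, 0.0]
contact_force: [0.2, -0.1, 5.2]
width: 0.0589
gripper_force: 44.7
```

```bash
python3 st.py
```

```text
20.925 [ 0.4798 -0.4227  0.035 ] yaw -0.0721 tilt [ 0.0021 -0.002 ] F [ 0.2 -0.1  5.2] 0.058923156523247526 44.71000134944916
```

Request:
drive_tool:
  rows:
    - [[0,0,0],[0,0,1],4]
    - [[0,0,0],[0,0,3],4]
    - [[0,0,0],[0,0,3],4]
    - [[0,0,0],[0,0,2],4]
    - [[0,0,0],[0,0,0],4]

```text
clock: 21.55
position: [0.4796, -0.4227, 0.1254]
ee_rot: [0.002, 0.732, 0.681, -0.0]
contact_force: [-0.1, 0.6, -1.5]
width: 0.0591
gripper_force: 44.1
```

```bash
python3 st.py
```

```text
21.55 [ 0.4796 -0.4227  0.1254] yaw -0.072 tilt [ 0.0025 -0.0027] F [-0.1  0.6 -1.5] 0.05909351624202688 44.06968653202057
```

Request:
drive_tool:
  rows:
    - [[0,0,0.008],[0.69,4,0],4]
    - [[0,0,0.008],[0.69,4,0],4]
    - [[0,0,0.008],[0.69,4,0],4]
    - [[0,0,0.008],[0.69,4,0],4]
    - [[0,0,0.008],[0.69,4,0],4]
    - [[0,0,0.008],[0.69,4,0],4]
    - [[0,0,0.008],[0.69,4,0],4]
    - [[0,0,0.008],[0.69,4,0],4]

```text
clock: 22.55
position: [0.5333, -0.1004, 0.1222]
ee_rot: [-0.001, 0.71, 0.704, -0.001]
contact_force: [1.6, -0.4, -1.8]
width: 0.0594
gripper_force: 44.0
```

Request:
drive_tool:
  rows:
    - [[0,0,0],[0,0,-2],4]
    - [[0,0,0],[0,0,-2],4]
    - [[0,0,0],[0,0,-1],4]
    - [[0,0,0],[0,0,0],4]

```text
clock: 23.05
position: [0.5332, -0.1018, 0.0723]
ee_rot: [-0.001, 0.71, 0.704, -0.001]
contact_force: [0.3, 0.3, -1.1]
width: 0.0591
gripper_force: 44.0
```

```bash
python3 st.py
```

```text
23.05 [ 0.5332 -0.1018  0.0723] yaw -0.0082 tilt [-0.0027  0.0009] F [ 0.3  0.3 -1.1] 0.05913141227476981 44.02621150016785
```

Request:
drive_tool:
  rows:
    - [[0,0,0],[0,-0.1,-1.5],4]
    - [[0,0,0],[0,0,-1],4]
    - [[0,0,0],[0.25,0,0],4]
    - [[0,0,0],[0.2,0,0],4]
    - [[0,0,0],[0.2,0,0],4]
    - [[0,0,0],[0,0,0],4]

```text
clock: 23.8
position: [0.5371, -0.1029, 0.0482]
ee_rot: [-0.003, 0.709, 0.705, -0.003]
contact_force: [-7.4, -2.3, 1.5]
width: 0.0591
gripper_force: 44.6
```

```bash
python3 st.py
```

```text
23.8 [ 0.5371 -0.1029  0.0482] yaw -0.0067 tilt [-0.0077  0.0001] F [-7.4 -2.3  1.5] 0.05913104921635488 44.642075300216675
```

Request:
drive_tool:
  rows:
    - [[0,0,0],[-0.1,0.2,0],4]
    - [[0,0,0],[0,0.2,0],4]
    - [[0,0,0],[0,0.2,0],4]
    - [[0,0,0],[0,0.2,0],4]
    - [[0,0,0],[0,0.2,0],4]
    - [[0,0,0],[0,0,0],4]

```text
clock: 24.55
position: [0.5371, -0.0939, 0.0483]
ee_rot: [-0.001, 0.709, 0.705, -0.003]
contact_force: [-5.0, -4.8, -1.3]
width: 0.0592
gripper_force: 44.4
```

```bash
python3 st.py
```

```text
24.55 [ 0.5371 -0.0939  0.0483] yaw -0.0064 tilt [-0.0054 -0.0018] F [-5.  -4.8 -1.3] 0.059162758491231766 44.37966763973236
```

Request:
drive_tool:
  rows:
    - [[0,0,0],[-0.1,0,-0.1],4]
    - [[0,0,0],[0,0,0],7]
    - [[0,0,0],[0,0,0],7]
    - [[0,0,0],[0,0,1],7]
    - [[0,0,0],[0,0,4],7]
    - [[0,0,0],[0,0,6],7]
    - [[0,0,0],[0,-2,5],7]
    - [[0,0,0],[0,-6,0],7]

```text
clock: 25.55
position: [0.5421, -0.1727, 0.2139]
ee_rot: [0.005, 0.708, 0.706, 0.003]
contact_force: [0.7, -0.3, -0.4]
width: 0.0702
gripper_force: 0.0
```

Request:
drive_tool:
  rows:
    - [[0,0,0],[0,-6,0],7]
    - [[0,0,0],[0,-6,0],7]
    - [[0,0,0],[0,-6,0],7]
    - [[0,0,0],[0,0,0],7]

```text
clock: 26.05
position: [0.5387, -0.3578, 0.2078]
ee_rot: [0.001, 0.712, 0.703, -0.0]
contact_force: [-0.1, 1.7, 0.6]
width: 0.0702
gripper_force: 0.0
```

```bash
python3 st.py; python3 - <<'E'
from look import *
look('7',[('C',(.538,-.006,0),CD,.012,.008,.1)])
a=cv2.imread('pics/raw_t7.png')[180:255,190:310];b=cv2.imread('pics/raw_t7.png')[175:275,100:210]
c=cv2.imread('pics/raw_s7.png')[110:220,130:300]
r=lambda i,s:cv2.resize(i,s,interpolation=cv2.INTER_CUBIC)
cv2.imwrite('pics/c7.png',np.vstack([np.hstack([r(a,(440,275)),r(b,(302,275))]),np.hstack([r(c,(502,325)),np.zeros((325,240,3),np.uint8)])]))
E
```

```text
26.05 [ 0.5387 -0.3578  0.2078] yaw -0.0127 tilt [ 0.0013 -0.0026] F [-0.1  1.7  0.6] 0.07016289576069086 0.0
C (array([ 0.534 , -0.0144, -0.1072]), np.float64(-645.2)) (array([ 0.532 , -0.0204, -0.1798]), np.float64(-378.4)) (array([ 0.5344, -0.0051, -0.0015]), np.float64(-306.6))
```

View pics/c7.png

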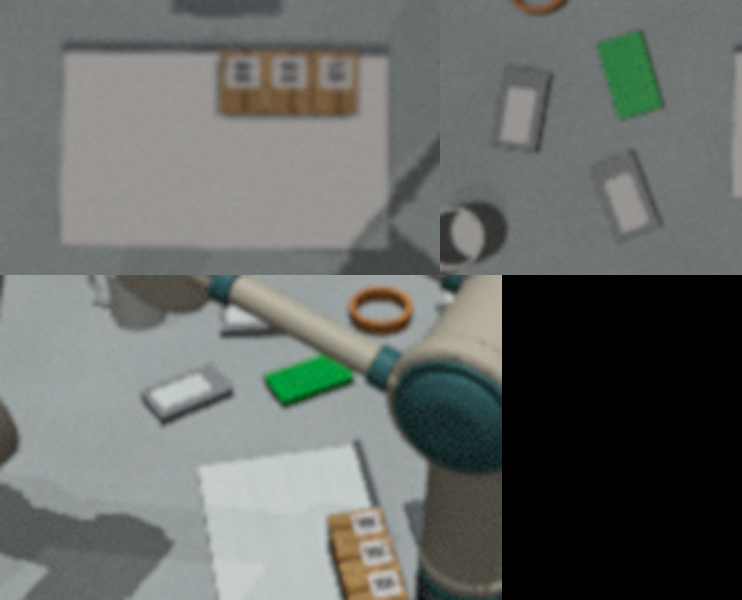

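```bash
cat > dr.py <<'E'
from fit import *
ims={n:cv2.imread(f'pics/raw_{f}') for n,f in(('top','t0.png'),('side','s0.png'))}
tiles=[]
for nm,p in(('A',(.498,.441,-.155)),('B',(.384,.299,.385))):
    P=[]
    for n,im in ims.items():
        c=proj(n,(*p[:2],.018)).astype(int); sub=im[c[1]-28:c[1]+28,c[0]-28:c[0]+28]; g=sub.astype(float).max(2)
        m=(g>g[18:38,18:38].max()*.5+np.median(g)*.5).astype(np.uint8)
        k,lab,stt,_=cv2.connectedComponentsWithStats(m); j=lab[28,28] or 1+np.argmax(stt[1:,4])
        ct=cv2.findContours((lab==j).astype(np.uint8),cv2.RETR_EXTERNAL,cv2.CHAIN_APPROX_NONE)[0][0]
        b=cv2.boxPoints(cv2.minAreaRect(ct))+c-28; Q=np.array([atz(n,q,.018)[:2] for q in b]); e=[Q[1]-Q[0],Q[2]-Q[1]]; L=[np.linalg.norm(x) for x in e]; l=e[int(np.argmax(L))]
        print(nm,n,'panel ctr',Q.mean(0).round(4),'dims',np.round(L,4),'ang',round((np.arctan2(l[1],l[0])+np.pi/2)%np.pi-np.pi/2,3))
    fr=[fit(p,DD,0,i,.009,.06) for i in(ims,{'top':ims['top']},{'side':ims['side']})]; print(fr)
    f=fr[0][0]
    for n,im in ims.items():
        c=proj(n,(*p[:2],.018)).astype(int); o=cv2.resize(im[c[1]-25:c[1]+25,c[0]-25:c[0]+25],None,fx=8,fy=8,interpolation=cv2.INTER_CUBIC)
        q=np.array([((proj(n,x)-(c-25)+.5)*8-.5) for x in boxpts(f,DD,0)]).astype(np.int32)
        cv2.polylines(o,[q[4:]],True,(0,0,255),1);cv2.polylines(o,[q[:4]],True,(255,0,0),1)
        tiles.append(cv2.resize(o,(290,290)))
cv2.imwrite('pics/c8.png',np.vstack([np.hstack(tiles[:2]),np.hstack(tiles[2:])]))
E
python3 dr.py
```

```text
A top panel ctr [0.487  0.4473] dims [0.0671 0.0333] ang -0.161
A side panel ctr [0.4902 0.4485] dims [0.0656 0.0271] ang -0.206
[(array([ 0.4999,  0.4309, -0.3124]), np.float64(-399.1)), (array([ 0.5014,  0.4364, -0.167 ]), np.float64(-162.8)), (array([ 0.5054,  0.4443, -0.1585]), np.float64(-252.5))]
B top panel ctr [0.3751 0.3055] dims [0.0331 0.0683] ang 0.371
B side panel ctr [0.377  0.3077] dims [0.0718 0.0321] ang 0.346
[(array([0.3837, 0.2964, 0.4548]), np.float64(-382.9)), (array([0.3948, 0.3046, 0.4337]), np.float64(-134.7)), (array([0.3839, 0.293 , 0.3785]), np.float64(-293.3))]
```

View pics/c8.png

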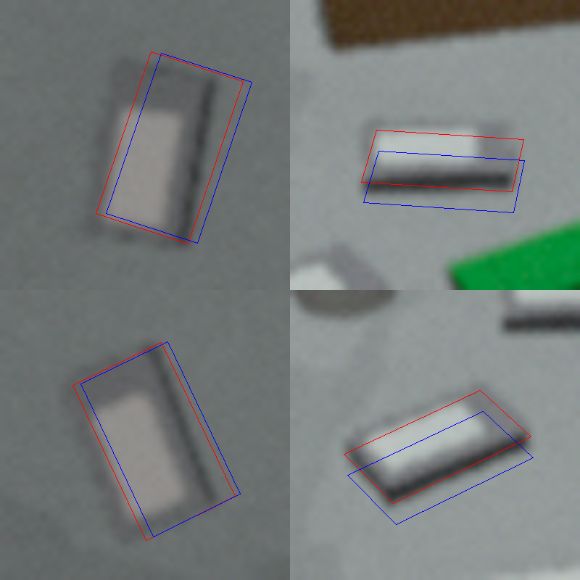

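Request:
drive_tool:
  rows:
    - [[0,0,0.122],[-0.95,4.18,0],8.4]
    - [[0,0,0.122],[-0.95,4.18,0],8.4]
    - [[0,0,0.122],[-0.95,4.18,0],8.4]
    - [[0,0,0.122],[-0.95,4.18,0],8.4]
    - [[0,0,0.122],[-0.95,4.18,0],8.4]
    - [[0,0,0.122],[-0.95,4.18,0],8.4]
    - [[0,0,0.122],[-0.95,4.18,0],8.4]
    - [[0,0,0.122],[-0.95,4.18,0],8.4]

```text
clock: 27.15
position: [0.4614, -0.0156, 0.2082]
ee_rot: [0.0, 0.294, 0.956, 0.001]
contact_force: [0.4, -0.4, -0.4]
width: 0.0839
gripper_force: 0.0
```

Request:
drive_tool:
  rows:
    - [[0,0,0.122],[-0.95,4.18,0],8.4]
    - [[0,0,0.122],[-0.95,4.18,0],8.4]
    - [[0,0,0.122],[-0.95,4.18,0],8.4]
    - [[0,0,0.122],[-0.95,4.18,0],8.4]
    - [[0,0,0.122],[-0.95,4.18,0],8.4]
    - [[0,0,0.122],[-0.95,4.18,0],8.4]
    - [[0,0,0.122],[-0.95,4.18,0],8.4]
    - [[0,0,0.122],[-0.95,4.18,0],8.4]

```text
clock: 28.15
position: [0.3844, 0.3179, 0.2083]
ee_rot: [0.0, -0.189, 0.982, 0.0]
contact_force: [-0.3, 0.4, -0.5]
width: 0.0842
gripper_force: 0.0
```

Request:
drive_tool:
  rows:
    - [[0,0,0],[0,0,-5],8.4]
    - [[0,0,0],[0,0,-4],8.4]
    - [[0,0,0],[0,0,0],8.4]

```text
clock: 28.52
position: [0.383, 0.3153, 0.1156]
ee_rot: [-0.003, -0.187, 0.982, -0.001]
contact_force: [-0.5, -0.5, 1.0]
width: 0.0841
gripper_force: 0.0
```

```bash
python3 st.py
```

```text
28.525 [0.383  0.3153 0.1156] yaw 1.9462 tilt [-0.0061 -0.0031] F [-0.5 -0.5  1. ] 0.08409904874502121 0.0
```

Request:
drive_tool:
  rows:
    - [[0,0,-0.01],[0.3,-0.5,-4],8.4]
    - [[0,0,0],[0,0,-3.5],8.4]
    - [[0,0,0],[0,0,-1.5],8.4]
    - [[0,0,0],[0,0,-0.9],8.4]
    - [[0,0,0],[0,0,0],8.4]
    - [[0,0,0],[0,0,0],8.4]

```text
clock: 29.28
position: [0.3904, 0.3114, 0.0197]
ee_rot: [0.001, -0.181, 0.984, 0.0]
contact_force: [0.9, -0.5, -0.5]
width: 0.084
gripper_force: 0.0
```

```bash
python3 st.py
```

```text
29.275 [0.3904 0.3114 0.0197] yaw 1.9342 tilt [0.002  0.0013] F [ 0.9 -0.5 -0.5] 0.08395108082513783 0.0
```

Request:
drive_tool:
  rows:
    - [[0,0,0],[0,0,0],7]
    - [[0,0,0],[0,0,0],4]
    - [[0,0,0],[0,0,0],4]
    - [[0,0,0],[0,0,0],4]

```text
clock: 29.78
position: [0.3901, 0.311, 0.0194]
ee_rot: [0.001, -0.181, 0.984, 0.0]
contact_force: [-1.1, -0.0, 5.3]
width: 0.0583
gripper_force: 41.9
```

```bash
python3 st.py
```

```text
29.775 [0.3901 0.311  0.0194] yaw 1.9344 tilt [0.001  0.0006] F [-1.1 -0.   5.3] 0.058289018871192755 41.90329670906067
```

Request:
drive_tool:
  rows:
    - [[0,0,0],[0,0,1],4]
    - [[0,0,0],[0,0,3],4]
    - [[0,0,0],[0,0,2],4]
    - [[0,0,0],[0,0,0],4]
  force: 60

```text
clock: 30.28
position: [0.3907, 0.3114, 0.08]
ee_rot: [0.002, -0.181, 0.984, 0.001]
contact_force: [-0.3, 0.4, -2.6]
width: 0.0573
gripper_force: 64.7
```

Request:
drive_tool:
  rows:
    - [[0,0,-0.0465],[1.46,-2.91,0],4]
    - [[0,0,-0.0465],[1.46,-2.91,0],4]
    - [[0,0,-0.0465],[1.46,-2.91,0],4]
    - [[0,0,-0.0465],[1.46,-2.91,0],4]
    - [[0,0,-0.0465],[1.46,-2.91,0],4]
    - [[0,0,-0.0465],[1.46,-2.91,0],4]
    - [[0,0,-0.0465],[1.46,-2.91,0],4]
    - [[0,0,-0.0465],[1.46,-2.91,0],4]

```text
clock: 31.28
position: [0.506, 0.077, 0.0774]
ee_rot: [-0.001, 0.005, 1.0, 0.0]
contact_force: [-0.2, 1.2, -1.7]
width: 0.0575
gripper_force: 64.7
```

Request:
drive_tool:
  rows:
    - [[0,0,0],[0,0,-2],4]
    - [[0,0,0],[0,0,0],4]

```text
clock: 31.52
position: [0.5043, 0.0775, 0.0564]
ee_rot: [-0.003, 0.005, 1.0, 0.0]
contact_force: [-0.4, -0.6, -1.5]
width: 0.0577
gripper_force: 64.7
```

```bash
python3 st.py
```

```text
31.525 [0.5043 0.0775 0.0564] yaw 1.561 tilt [-0.0059  0.0001] F [-0.4 -0.6 -1.5] 0.05768818704157568 64.7213888168335
```

Lower to the board and release, then lift and go toward drive A.

Request:
drive_tool:
  rows:
    - [[0,0,0],[0.2,0,-1.5],4]
    - [[0,0,0],[0,0,-0.7],4]
    - [[0,0,0],[0,0,-0.4],4]
    - [[0,0,0],[0,0,0],4]

```text
clock: 32.02
position: [0.5085, 0.0782, 0.0324]
ee_rot: [-0.0, 0.004, 1.0, 0.0]
contact_force: [-0.8, 0.1, -2.1]
width: 0.0574
gripper_force: 64.7
```

```bash
python3 st.py
```

```text
32.025 [0.5085 0.0782 0.0324] yaw 1.5624 tilt [-0.0001  0.0001] F [-0.8  0.1 -2.1] 0.05737100137087623 64.73706722259521
```

Request:
drive_tool:
  rows:
    - [[0,0,0],[0,0,0],7]
    - [[0,0,0],[0,0,0],7]
    - [[0,0,0],[0,0,2],7.2]
    - [[0,0,0],[0,0,6],7.2]
    - [[0,0,0],[0,0,6],7.2]
    - [[0,0,0],[0,0,0],8.4]

```text
clock: 32.78
position: [0.5122, 0.0781, 0.178]
ee_rot: [0.006, 0.004, 1.0, 0.0]
contact_force: [-0.4, -1.4, 0.0]
width: 0.0841
gripper_force: 0.0
```

Request:
drive_tool:
  rows:
    - [[0,0,-0.019],[0,4.6,0],8.4]
    - [[0,0,-0.019],[0,4.6,0],8.4]
    - [[0,0,-0.019],[0,4.6,0],8.4]
    - [[0,0,-0.019],[0,4.6,0],8.4]
    - [[0,0,-0.019],[0,4.6,0],8.4]
    - [[0,0,-0.019],[0,4.6,0],8.4]
    - [[0,0,-0.019],[0,4.6,0],8.4]
    - [[0,0,-0.019],[0,4.6,0],8.4]

```text
clock: 33.78
position: [0.5079, 0.4471, 0.1712]
ee_rot: [-0.001, 0.081, 0.997, -0.001]
contact_force: [0.7, 0.1, 0.7]
width: 0.0842
gripper_force: 0.0
```

Request:
drive_tool:
  rows:
    - [[0,0,0],[0,0,-2],8.4]
    - [[0,0,0],[0,0,0],8.4]

```text
clock: 34.02
position: [0.5067, 0.4453, 0.1494]
ee_rot: [-0.002, 0.08, 0.997, -0.002]
contact_force: [-1.3, -0.8, -0.5]
width: 0.0837
gripper_force: 0.0
```

```bash
python3 st.py; python3 - <<'E'
from h import *
shot('top','t9.png');shot('side','s9.png')
r=lambda i,s:cv2.resize(i,s,interpolation=cv2.INTER_CUBIC)
a=cv2.imread('pics/raw_t9.png')[190:250,200:300];c=cv2.imread('pics/raw_s9.png')[160:260,180:280]
cv2.imwrite('pics/c9.png',np.hstack([r(a,(500,300)),r(c,(300,300))]))
E
```

```text
34.025 [0.5067 0.4453 0.1494] yaw 1.411 tilt [-0.0049 -0.0037] F [-1.3 -0.8 -0.5] 0.08373093941194147 0.0
```

View pics/c9.png

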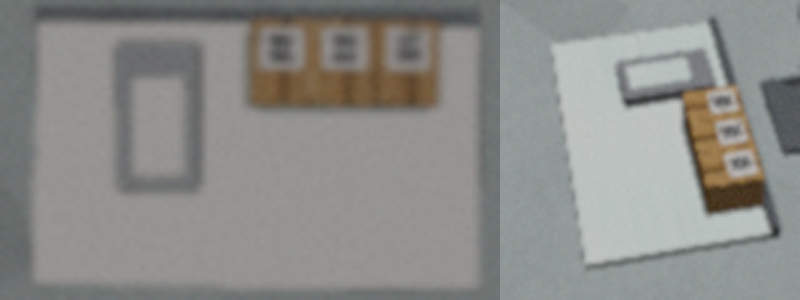

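```bash
cat > pan.py <<'E'
from h import *
def panel(im,n,p,z):
    c=proj(n,(*p,z)).astype(int); s=4
    sub=cv2.resize(im[c[1]-15:c[1]+16,c[0]-15:c[0]+16],None,fx=s,fy=s,interpolation=cv2.INTER_CUBIC).max(2).astype(np.float32)
    hi=np.percentile(sub[50:74,50:74],50)
    ring=sub[40:84,40:84].min(); m=(sub>(hi+ring)/2).astype(np.uint8)
    _,lab=cv2.connectedComponents(m); ct=cv2.findContours((lab==lab[62,62]).astype(np.uint8),cv2.RETR_EXTERNAL,cv2.CHAIN_APPROX_NONE)[0][0]
    b=cv2.boxPoints(cv2.minAreaRect(ct)); b=(b+.5)/s-.5+c-15
    Q=np.array([atz(n,q,z)[:2] for q in b]); e=[Q[1]-Q[0],Q[2]-Q[1]]; L=[np.linalg.norm(x) for x in e]; l=e[int(np.argmax(L))]
    return Q.mean(0).round(4),np.sort(L).round(4),round((np.arctan2(l[1],l[0])+np.pi/2)%np.pi-np.pi/2,3)
E
python3 - <<'E'
from pan import *
for n in('top','side'):
    i0=cv2.imread(f'pics/raw_{n[0]}0.png'); i9=cv2.imread(f'pics/raw_{n[0]}9.png')
    print(n,'A0',panel(i0,n,(.4885,.448),.018),'B0',panel(i0,n,(.376,.3065),.018),'Bplaced',panel(i9,n,(.498,.078),.030))
f=lambda u,v:atz('top',(200+(u+.5)/5-.5,190+(v+.5)/5-.5),.03).round(4)
print(f(158.5,116),f(158,127.5))
E
```

```text
top A0 (array([0.4876, 0.4475]), array([0.0377, 0.071 ]), np.float64(-0.146)) B0 (array([0.375 , 0.3058]), array([0.0373, 0.0716]), np.float64(0.376)) Bplaced (array([0.4924, 0.0783]), array([0.0346, 0.0673]), np.float64(0.002))
side A0 (array([0.4869, 0.4541]), array([0.1313, 0.2087]), np.float64(1.393)) B0 (array([0.3743, 0.3163]), array([0.1213, 0.1805]), np.float64(1.436)) Bplaced (array([0.4944, 0.0805]), array([0.0424, 0.0762]), np.float64(0.002))
[0.4997 0.0782 0.03  ] [0.4916 0.0785 0.03  ]
```

Request:
drive_tool:
  rows:
    - [[0,0,0],[-1.2,0,-5],8.4]
    - [[0,0,0],[0,0,-5],8.4]
    - [[0,0,0],[0,0,-2.2],8.4]
    - [[0,0,0],[0,0,-1],8.4]
    - [[0,0,0],[0,0,0],8.4]
    - [[0,0,0],[0,0,0],8.4]

```text
clock: 34.88
position: [0.4977, 0.4466, 0.0222]
ee_rot: [0.001, 0.08, 0.997, 0.001]
contact_force: [0.8, 0.9, 0.1]
width: 0.0842
gripper_force: 0.0
```

```bash
python3 st.py
```

```text
34.875 [0.4977 0.4466 0.0222] yaw 1.4097 tilt [0.0025 0.0019] F [0.8 0.9 0.1] 0.08420173687170512 0.0
```

Request:
drive_tool:
  rows:
    - [[0,0,0],[0,0,-0.3],8.4]
    - [[0,0,0],[0,0,0],7]
    - [[0,0,0],[0,0,0],4]
    - [[0,0,0],[0,0,0],4]
    - [[0,0,0],[0,0,0],4]

```text
clock: 35.5
position: [0.4969, 0.4463, 0.0185]
ee_rot: [0.001, 0.08, 0.997, 0.0]
contact_force: [-1.1, -0.4, 5.8]
width: 0.0576
gripper_force: 64.7
```

```bash
python3 st.py
```

```text
35.5 [0.4969 0.4463 0.0185] yaw 1.4101 tilt [0.0011 0.0009] F [-1.1 -0.4  5.8] 0.05761364846946591 64.72923159599304
```

Request:
drive_tool:
  rows:
    - [[0,0,0],[0,0,1],4]
    - [[0,0,0],[0,0,3],4]
    - [[0,0,0],[0,0,4],4]
    - [[0,0,0],[0,0,0],4]

```text
clock: 36.0
position: [0.4985, 0.4475, 0.1011]
ee_rot: [0.003, 0.08, 0.997, 0.002]
contact_force: [0.2, 0.2, -1.0]
width: 0.058
gripper_force: 64.5
```

Request:
drive_tool:
  rows:
    - [[0,0,0.019],[0.06,-4.6,0],4]
    - [[0,0,0.019],[0.06,-4.6,0],4]
    - [[0,0,0.019],[0.06,-4.6,0],4]
    - [[0,0,0.019],[0.06,-4.6,0],4]
    - [[0,0,0.019],[0.06,-4.6,0],4]
    - [[0,0,0.019],[0.06,-4.6,0],4]
    - [[0,0,0.019],[0.06,-4.6,0],4]
    - [[0,0,0.019],[0.06,-4.6,0],4]

```text
clock: 37.0
position: [0.5002, 0.0765, 0.0964]
ee_rot: [-0.001, 0.004, 1.0, 0.0]
contact_force: [0.2, -0.3, -0.8]
width: 0.0578
gripper_force: 64.6
```

Request:
drive_tool:
  rows:
    - [[0,0,0],[0,0,0],4]
    - [[0,0,0],[0,0,0],4]

```text
clock: 37.25
position: [0.5007, 0.0782, 0.0968]
ee_rot: [-0.001, 0.005, 1.0, 0.0]
contact_force: [0.3, 0.0, -1.2]
width: 0.0578
gripper_force: 64.7
```

```bash
python3 st.py
```

```text
37.25 [0.5007 0.0782 0.0968] yaw 1.5609 tilt [-0.0017  0.0007] F [ 0.3  0.  -1.2] 0.05784303639431396 64.6681272983551
```

Request:
drive_tool:
  rows:
    - [[0,0,0],[0.05,0,-2],4]
    - [[0,0,0],[0,0,-1.5],4]
    - [[0,0,0],[0,0,-0.8],4]
    - [[0,0,0],[0,0,0],4]
    - [[0,0,0],[0,0,0],4]

```text
clock: 37.88
position: [0.5022, 0.0782, 0.0548]
ee_rot: [0.0, 0.004, 1.0, 0.0]
contact_force: [0.4, -0.8, -1.1]
width: 0.0576
gripper_force: 64.7
```

```bash
python3 st.py
```

```text
37.875 [0.5022 0.0782 0.0548] yaw 1.5623 tilt [0.0008 0.0001] F [ 0.4 -0.8 -1.1] 0.05763245932033511 64.67453241348267
```

Request:
drive_tool:
  rows:
    - [[0,0,0],[-0.05,0,-0.4],4]
    - [[0,0,0],[0,0,-0.2],4]
    - [[0,0,0],[0,0,0],4]

```text
clock: 38.25
position: [0.5013, 0.0779, 0.0485]
ee_rot: [0.0, 0.004, 1.0, 0.0]
contact_force: [-0.3, 0.0, -1.6]
width: 0.0577
gripper_force: 64.7
```

```bash
python3 st.py
```

```text
38.25 [0.5013 0.0779 0.0485] yaw 1.5619 tilt [0.0001 0.0001] F [-0.3  0.  -1.6] 0.05772761813593203 64.67560172080994
```

Request:
drive_tool:
  rows:
    - [[0,0,0],[0,0,0],7.2]
    - [[0,0,0],[0,0,0],7.2]
    - [[0,0,0],[0,0,-0.8],7.2]
    - [[0,0,0],[0,0,-0.8],7.2]
    - [[0,0,0],[0,0,0],5]
    - [[0,0,0],[0,0,0],5]
    - [[0,0,0],[0,0,0],5]
  force: 20

```text
clock: 39.12
position: [0.5011, 0.078, 0.0323]
ee_rot: [-0.0, 0.004, 1.0, 0.0]
contact_force: [0.1, -0.3, -2.8]
width: 0.0601
gripper_force: 23.1
```

```bash
python3 st.py
```

```text
39.125 [0.5011 0.078  0.0323] yaw 1.5621 tilt [-0.0006  0.0001] F [ 0.1 -0.3 -2.8] 0.060092034935530114 23.113901987671852
```

Request:
drive_tool:
  rows:
    - [[0,0,0],[0,0,0],7.2]
    - [[0,0,0],[0,0,0],7.2]
    - [[0,0,0],[0,0,2],7.2]
    - [[0,0,0],[0,0,5],7.2]
    - [[0,0,0],[0,0,5],7.2]
    - [[0,0,0],[0,0,5],7.2]
    - [[0,0,0],[0,0,5],7.2]
    - [[0,0,0],[0,0,5],7.2]

```text
clock: 40.12
position: [0.501, 0.078, 0.3046]
ee_rot: [0.001, 0.004, 1.0, 0.0]
contact_force: [0.3, 0.3, -0.1]
width: 0.0719
gripper_force: 0.0
```

Request:
drive_tool:
  rows:
    - [[0,0,-0.1],[-1,6,1],4]
    - [[0,0,-0.1],[-1,6,1],4]
    - [[0,0,-0.1],[-1,6,1],4]
    - [[0,0,0],[-1,6,0],4]
    - [[0,0,0],[0,6,0],4]
    - [[0,0,0],[0,0,0],4]

```text
clock: 40.88
position: [0.4605, 0.3818, 0.3318]
ee_rot: [-0.0, 0.151, 0.989, 0.001]
contact_force: [-0.0, -1.4, 0.1]
width: 0.0404
gripper_force: 0.0
```

```bash
python3 st.py; python3 - <<'E'
from pan import *
shot('top','ta.png');shot('side','sa.png')
r=lambda i,s:cv2.resize(i,s,interpolation=cv2.INTER_CUBIC)
a=cv2.imread('pics/raw_ta.png');c=cv2.imread('pics/raw_sa.png')
print(panel(a,'top',(.495,.078),.048),panel(c,'side',(.495,.078),.048))
cv2.imwrite('pics/ca.png',np.hstack([r(a[140:250,200:300],(500,550)),r(c[120:230,210:270],(300,550))]))
E
```

```text
40.875 [0.4605 0.3818 0.3318] yaw 1.2673 tilt [-0.0006  0.0013] F [-0.  -1.4  0.1] 0.040366348428330194 0.0
(array([0.4931, 0.0779]), array([0.0359, 0.0682]), np.float64(0.002)) (array([0.4953, 0.0802]), array([0.0398, 0.0741]), np.float64(0.006))
```

View pics/ca.png

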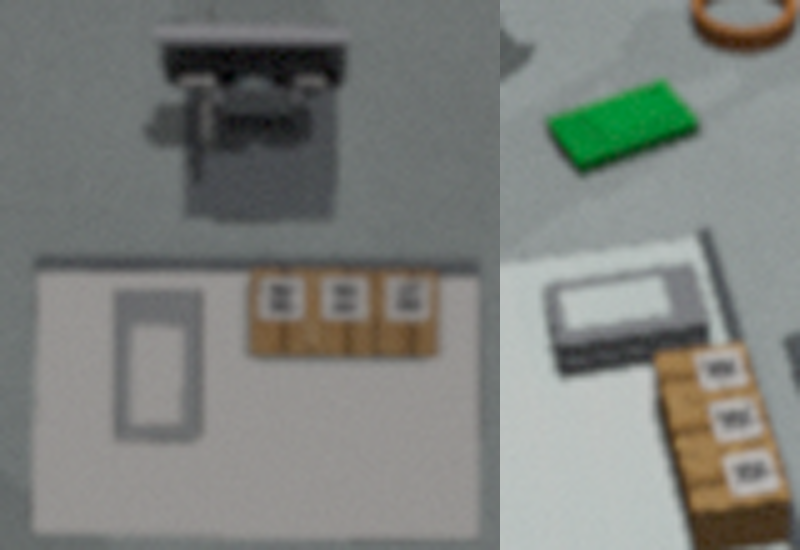

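Request:
drive_tool:
  rows:
    - [[0,0,-0.1275],[2.27,-3.73,1],4]
    - [[0,0,-0.1275],[2.27,-3.73,1],4]
    - [[0,0,-0.1275],[2.27,-3.73,1],4]
    - [[0,0,-0.1275],[2.27,-3.73,1],4]
    - [[0,0,-0.1275],[2.27,-3.73,0],4]
    - [[0,0,-0.1275],[2.27,-3.73,0],4]
    - [[0,0,-0.1275],[2.27,-3.73,0],4]
    - [[0,0,-0.1275],[2.27,-3.73,0],4]
  force: 60

```text
clock: 41.98
position: [0.6427, 0.0761, 0.3732]
ee_rot: [0.0, 0.619, 0.785, -0.0]
contact_force: [0.2, 0.5, -0.2]
width: 0.0398
gripper_force: 0.0
```

Request:
drive_tool:
  rows:
    - [[0,0,-0.1275],[2.27,-3.73,0],4]
    - [[0,0,-0.1275],[2.27,-3.73,0],4]
    - [[0,0,0],[0,0,0],4]
    - [[0,0,0],[0,0,0],4]

```text
clock: 42.48
position: [0.6874, 0.0039, 0.3728]
ee_rot: [-0.0, 0.712, 0.702, -0.0]
contact_force: [-0.5, -0.4, -0.3]
width: 0.0402
gripper_force: 0.0
```

```bash
python3 st.py; python3 - <<'E'
from h import *
print(atz('top',(250.1,146.5),.302))
E
```

```text
42.475 [0.6874 0.0039 0.3728] yaw -0.0143 tilt [-0.0006  0.0005] F [-0.5 -0.4 -0.3] 0.04022053414425292 0.0
[0.68492552 0.00575169 0.302     ]
```

Request:
drive_tool:
  rows:
    - [[0,0,0.006],[-0.1,0.45,-3],4]
    - [[0,0,0],[0,0,-3],4]
    - [[0,0,0],[0,0,-1.8],4]
    - [[0,0,0],[0,0,0],4]
    - [[0,0,0],[0,0,0],0]
    - [[0,0,0],[0,0,0],0]
    - [[0,0,0],[0,0,0],0]
    - [[0,0,0],[0,0,0],0]

```text
clock: 43.48
position: [0.6875, 0.0098, 0.2965]
ee_rot: [0.001, 0.71, 0.705, 0.001]
contact_force: [-1.1, 1.4, 7.3]
width: 0.0099
gripper_force: 58.7
```

```bash
python3 st.py
```

```text
43.475 [0.6875 0.0098 0.2965] yaw -0.0069 tilt [0.0025 0.0005] F [-1.1  1.4  7.3] 0.00988478129289652 58.7128347158432
```

Request:
drive_tool:
  rows:
    - [[0,0,0],[-2.22,0,-0.15],0]
    - [[0,0,0],[-2.18,0,-0.43],0]
    - [[0,0,0],[-2.1,0,-0.72],0]
    - [[0,0,0],[-1.99,0,-0.98],0]
    - [[0,0,0],[-1.85,0,-1.24],0]
    - [[0,0,0],[-1.67,0,-1.46],0]
    - [[0,0,0],[0,0,0],0]
    - [[0,0,0],[0,0,0],0]

```text
clock: 44.48
position: [0.5668, 0.0109, 0.245]
ee_rot: [-0.002, 0.71, 0.705, 0.0]
contact_force: [-2.4, 4.5, 2.8]
width: 0.0091
gripper_force: 61.6
```

```bash
python3 st.py; python3 - <<'E'
from h import *
shot('side','sb.png',(190,90,310,180),5)
for th in(.685,.785,.885):
    for y in(.064,-.046): print(th,y,((proj('side',(.6875-.17*np.cos(th),y,.13+.17*np.sin(th)))-[190,90]+.5)*5).round(0))
print(((proj('side',(.6875,.04,.13))-[190,90]+.5)*5).round(0))
E
```

```text
44.475 [0.5668 0.0109 0.245 ] yaw -0.0068 tilt [-0.0015  0.0028] F [-2.4  4.5  2.8] 0.009148454803799591 61.55056357383728
0.685 0.064 [310. 233.]
0.685 -0.046 [352. 354.]
0.785 0.064 [328. 214.]
0.785 -0.046 [372. 334.]
0.885 0.064 [349. 196.]
0.885 -0.046 [395. 315.]
[516. 362.]
```

View pics/sb.png

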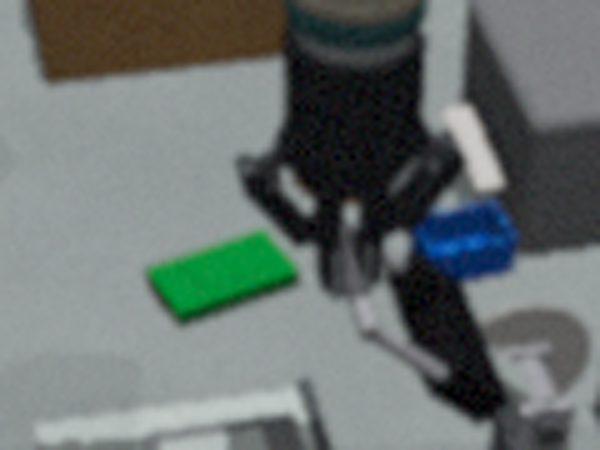

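Request:
drive_tool:
  rows:
    - [[0,0,0],[0,0,0],3]
    - [[0,0,0],[0,0,0],4]
    - [[0,0,0],[0,0,0],4]
    - [[0,0,0],[0,0,2],4]
    - [[0,0,0],[0,0,4],4]
    - [[0,0,0],[0,0,5],4]
    - [[0,0,0],[-4,4,0],4]
    - [[0,0,0],[-4,4,0],4]

```text
clock: 45.52
position: [0.4871, 0.0898, 0.3553]
ee_rot: [0.001, 0.71, 0.704, 0.001]
contact_force: [0.3, 1.1, 0.0]
width: 0.04
gripper_force: 0.0
```

Request:
drive_tool:
  rows:
    - [[0,0,0],[-3,5,0],4]
    - [[0,0,0],[-3,5,0],4]
    - [[0,0,0],[0,6,0],4]
    - [[0,0,0],[0,6,0],4]
    - [[0,0,0],[0,6,0],4]
    - [[0,0,0],[0,0,0],4]

```text
clock: 46.28
position: [0.4269, 0.373, 0.3536]
ee_rot: [-0.0, 0.708, 0.706, -0.0]
contact_force: [0.8, 0.0, -0.4]
width: 0.0399
gripper_force: 0.0
```

```bash
python3 st.py; python3 - <<'E'
from h import *
shot('side','sc.png');shot('top','tc.png')
r=lambda i,s:cv2.resize(i,s,interpolation=cv2.INTER_CUBIC)
a=cv2.imread('pics/raw_tc.png');c=cv2.imread('pics/raw_sc.png')
cv2.imwrite('pics/cc.png',np.hstack([r(a[140:250,200:300],(300,330)),r(c[100:232,190:310],(500,550))[:330]]) if 0 else np.hstack([np.pad(r(a[140:250,200:300],(300,330)),((0,220),(0,0),(0,0))),r(c[100:232,190:310],(500,550))]))
for th in(.685,.785,.885):
    for y in(.064,-.046):
        P=(.6875-.17*np.cos(th),y,.13+.17*np.sin(th)); print(th,y,((proj('side',P)-[190,100]+.5)*4.167).round(0)+[300,0],((proj('top',P)-[200,140]+.5)*3).round(0))
E
```

```text
46.275 [0.4269 0.373  0.3536] yaw -0.0021 tilt [-0.001   0.0002] F [ 0.8  0.  -0.4] 0.03990044264469878 0.0
0.685 0.064 [558. 153.] [ 95. 161.]
0.685 -0.046 [593. 253.] [205. 160.]
0.785 0.064 [574. 137.] [ 94. 148.]
0.785 -0.046 [610. 237.] [205. 148.]
0.885 0.064 [591. 122.] [ 93. 135.]
0.885 -0.046 [629. 221.] [205. 135.]
```

View pics/cc.png

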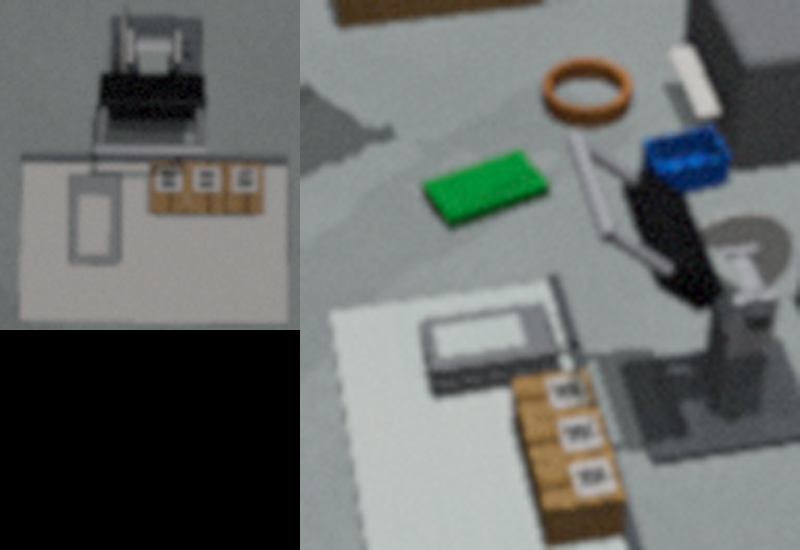

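```bash
python3 -c "
from rig import job
print(job.sign_off())"
```

```text
the job is handed in; nothing more can be done
None
```

The job is handed in: the three cartons stand label-up in a tight row against the back lip, the two drive cases are piled squarely next to it, and the camera arm held at about 45° after release, with nothing else on the bench disturbed as far as the last pictures show.

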